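# Push the spoon tray home between the honey jar and the pepper mill

## Task

Put the wooden spoon tray away: without lifting it or taking hold of it, push it from outside with the fingers, head first, along the worktop through the narrow gap between the honey jar and the pepper mill until its head end meets the front of the tea box. Do not reach into the tray; the two teaspoons stay lying in it. Keep the hand off the jar, the mill and the tea box (the tray itself may brush or meet them), and leave everything else where it stands.

Things in the scene. Friction and masses are not known exactly. Their poses are not given: they have to be found in the camera images.
- tea_box: closed oak tea box, 140 mm deep (its x), 254 mm wide (its y), 89 mm high, fixed. Origin: centre of its underside. Its front, a plain wall 65 mm from the origin on its -x side (a small brass tab at 79 to 84 mm height juts out 5 mm), faces the tray; its +x is the direction to push. The gap's middle lies straight before the front's middle, to within 4 mm
- honey_jar: honey jar with a grey lid, 66 by 72 mm (the 72 mm across the gap), 102 mm high, fixed. Origin: centre of its underside. It stands on one side of the gap, 173 mm from the tea box's origin along the box's -x and 76.5 mm to the side; which side varies
- pepper_mill: dark turned-wood pepper mill, 58 mm across the foot, 150 mm high, fixed. Origin: centre of its underside. It stands on the other side of the gap, 153 mm from the honey jar centre to centre; the clear gap between the two is 88 mm
- tray: shallow pale wooden spoon tray, open at the top, 200 mm long (its x) by 80 mm wide (its y) by 24 mm high, walls 5 mm thick, outer corners rounded to 12 mm radius, about 0.35 kg, loose on the worktop. Origin: centre of its underside; +x points along its length to its head, the end nearer the gap. At the start it lies in front of the gap, somewhat off line and askew
- tray_head (a point): middle of the tray's head end face, at half height (100 mm from the tray's origin along +x, 12 mm up)
- tray_tail (a point): middle of the tray's tail end face, at half height (100 mm from the tray's origin along -x, 12 mm up): the face to push on
- teaspoon_a: steel teaspoon, 30 by 135 by 14 mm, lying loose in the tray, lengthways
- teaspoon_b: a second teaspoon like it, beside the first in the tray
- lemon_b: lemon, 67 by 54 by 54 mm, bystander; origin under its middle
- tumbler_a: clear drinking glass, 80 mm across, 100 mm high, bystander; origin under its middle
- salt_shaker: glass salt shaker, 44 mm across, 90 mm high, bystander; origin under its middle
- espresso_c: white espresso cup, 62 by 80 by 56 mm, bystander; origin under its middle
- matchbox: closed matchbox, 36 by 53 by 15 mm, bystander; origin under its middle
- tea_light_a: tea light in a metal cup, 38 mm across, 15 mm high, bystander; origin under its middle
Not all that is in view belongs to the job. What is shaped like the teaspoon_b but blue is not meant.

How it is judged:
At the end, for the whole second after the job is handed in: The tray lies flat and at rest between the honey jar and the pepper mill, its head end within 10 mm of the tea box's front face, its ends within 30 mm of the box's middle line and its length within 0.15 rad of square to the face; both teaspoons lie in it (x of tray_head in the frame of tea_box above -0.075 m and y of tray_head in the frame of tea_box between -0.03 and 0.03 m and y of tray_tail in the frame of tea_box between -0.03 and 0.03 m and angle between the x axis of tray and the x axis of tea_box, either way round below 0.15 rad and height (world z) of tray below 0.004 m and angle between tray's own z axis and vertical below 0.05 rad and linear speed of tray below 0.01 m/s and x of teaspoon_a in the frame of tray between -0.09 and 0.09 m and y of teaspoon_a in the frame of tray between -0.04 and 0.04 m and height (world z) of each of teaspoon_a, teaspoon_b below 0.03 m and x of teaspoon_b in the frame of tray between -0.09 and 0.09 m and y of teaspoon_b in the frame of tray between -0.04 and 0.04 m); the robot touches nothing.
It fails at once if the tray is lifted or tipped (height (world z) of tray above 0.008 m or angle between tray's own z axis and vertical above 0.1 rad).
It fails at once if the gripper reaches over a wall into the tray (to pinch or drag it) (x of the grasp point in the frame of tray between -0.099 and 0.099 m and y of the grasp point in the frame of tray between -0.039 and 0.039 m and z of the grasp point in the frame of tray below 0.045 m).
It fails at once if the robot touches a teaspoon (contact force between any of the fingers, the arm and teaspoon_a above 0.5 N or contact force between any of the fingers, the arm and teaspoon_b above 0.5 N).
It fails at once if the robot knocks against the honey jar, the pepper mill or the tea box (over 5 N) (contact force between any of the fingers, the arm and honey_jar above 5 N or contact force between any of the fingers, the arm and pepper_mill above 5 N or contact force between any of the fingers, the arm and tea_box above 5 N).
It fails at once if a bystander is moved by more than 15 mm (distance of any of lemon_b, tumbler_a, salt_shaker, espresso_c, matchbox, tea_light_a from where it was at the start of the episode above 0.015 m).
It also fails if it takes over 61 s, if anything falls off the work surface, if the arm or the gripper's body presses on something with over 40 N, if the wrist force passes 120 N, or if a joint passes its speed limit or range.

## Robot

A 7-joint arm with a two-finger parallel gripper is mounted at the origin on a cart in front of the work surface, level with it; the furniture and walls round the work are solid. World frame = base frame: x ahead of the robot, y to its left, z up, the work surface at z = 0. Lengths are in m, angles in rad, forces in N, time in s.
With the tool pointing down it reaches from about 0.425 to 0.925 m from the base axis. Payload 6.8 kg.
Tool frame: the origin (TCP) lies between the finger pads; the fingertips stand 11 mm ahead of it and the grasp point (between the pads) lies 8 mm behind it; z points along the fingers, y is the line along which they close (so a half turn about z gives the same grasp; the last joint's range is limited). The gripper opens to 85 mm and grips with 20 to 120 N. Pads are 22 mm wide; open, the fingers measure 114 mm over their backs; the gripper's body (76 mm by 85 mm) begins 54 mm behind the grasp point. The pads swing forward as they close: fully open they stand 13 mm farther back than shut.
Start: joints at [1.063, 0.477, 0.022, 1.555, -0.011, 1.109, -0.083], TCP at [0.263, -0.622, 0.242] pointing down, gripper open.
Joint ranges: [-2.96, 2.96], [-0.34, 2.1], [-1.41, 1.46], [0.24, 2.44], [-1.37, 4.51], [0.17, 1.92], [-2.96, 2.96]. Speed limits (rad/s): [2.39, 2.39, 3.14, 3.14, 3.14, 3.14, 3.14].

## Interface

Orientations are given as a rotation vector (axis times angle).
In Python, from bench import r gives the robot as it stands.
- The arm moves only by the tool send_rows, never from a script. Its argument "deltas" is a list of rows, each an object of numbers: "dx", "dy", "dz": the shift along the world's x, y, z in mm; "rx", "ry", "rz": the turn, a rotation vector about the world's x, y, z in degrees. A call has 1 to 5 rows; each row is the pose to reach, as a shift and turn from the pose commanded when the call began; what a row does not reach only later rows make up. A row lasts 1/12 s, in which the tool goes at most 41.7 mm and 7.16 degrees, less where a joint would pass 70% of its speed; a pose out of reach is approached as far as the arm can. A call with a gripper value outside its range is refused whole. "jaw" is the finger opening in mm, from 0 to 85.4, set as the call begins (left out, the last holds). The fingers move at their own pace and stop on an object; "newtons" is the grip in N (left out, the last holds). Time passes only in rows, so rows that repeat a pose let the fingers close. It gives the time, the measured TCP pose, the force, the opening and the grip force at its end, in the units of the state.
- r.get_obs(): the state, without advancing time (a new reading comes with each control period).
- r.grab_frame(name): name is "scene" or "top" or "wrist"; returns a dict with "frame" (400x640x3 uint8, blue, green, red), "z_map" (400x640 float32, m along the optical axis (not along the pixel's ray), 0 where there is no reading), "vertical_fov" (degrees; the focal length in pixels is half the picture's height over the tangent of half this angle, whatever the lens; pixels are square), "cx", "cy" (the principal point, pixels), "xyz" and "orientation" of the camera in the world. Camera axes: x right, y down, z forward; pixel columns grow to the right and rows downward; lengths in m; the calibration is good to about 2 mm. The wrist camera is an equidistant fisheye: a pixel r from the principal point sees the ray r / f radians off the axis. A picture is of the moment at which its call begins.
- r.hand_in(): hands the job in; it is judged then, once.
The state is a dict: "clock": time; "joints": joint angles; "qvel": joint speeds; "tau": joint torques, N m; "tcp_pos": TCP position; "orientation": TCP orientation; "contact_force": force on the tool from outside, world axes, zero at the start; "moment": the same for the moment, N m; "grip_width": finger opening in m; "gripper_force": force on a finger pad.
Only numpy, scipy, OpenCV 4.12 (cv2) and the standard library are available. Lean on these libraries where they do the work, as an engineer would, in place of code of your own. Each camera call takes 0.05 s, during which the arm holds its last target. There are 200 camera calls.

## Working session

There is one attempt and no reset: what is moved stays moved. The work goes in short steps, Python scripts to look and compute and a tool call to move; the robot and the scene stay as the last step left them, time stands still between calls to the robot, and variables do not carry over. Pictures are saved under pics/ and viewed, at most 10 in all, crops included, and the job is handed in when it is done.

Besides the shell and the picture viewer there is one more tool, called after "Call:" in YAML: its name, and indented under it one key for each argument. send_rows: Moves the arm, as the interface text tells. Its arguments: {"type":"object","properties":{"deltas":{"type":"array","items":{"type":"object","properties":{"dx":{"type":"number"},"dy":{"type":"number"},"dz":{"type":"number"},"rx":{"type":"number"},"ry":{"type":"number"},"rz":{"type":"number"}}}},"jaw":{"type":"number"},"newtons":{"type":"number"}},"required":["deltas"]}

```bash
mkdir -p pics; cat > h.py <<'E'
import numpy as np,cv2
from scipy.spatial.transform import Rotation as R
from bench import r
def cam(n):
    c=r.grab_frame(n); c['f']=200/np.tan(np.radians(c['vertical_fov'])/2)
    o=np.array(c['orientation']); c['R']=R.from_rotvec(o).as_matrix() if o.size==3 else (o if o.shape==(3,3) else R.from_quat(o).as_matrix())
    return c
def xyz(c):  # world point map from depth (pinhole)
    v,u=np.mgrid[:400,:640]; z=c['z_map']
    p=np.stack([(u-c['cx'])/c['f']*z,(v-c['cy'])/c['f']*z,z],-1)
    P=p@c['R'].T+np.array(c['xyz']); P[z==0]=np.nan; return P
E
python3 - <<'E'
from h import *
o=r.get_obs(); print(o['clock'],o['tcp_pos'],o['orientation'])
for n in('top','scene'):
    c=cam(n); cv2.imwrite(f'pics/{n}0.png',c['frame']); print(n,c['xyz'],c['orientation'],c['f'],c['cx'],c['cy'])
    np.save(n+'.npy',xyz(c))
E
```

```text
0.0 [ 0.26247339 -0.62124246  0.24130499] [-3.07727815e+00 -6.23393084e-01  7.74229521e-04]
top [ 0.4432001  -0.03579368  1.13285551] [-2.17964946  2.1498112  -0.16690987] 382.3962603475151 316.5904742773562 198.85110162103283
scene [-0.40015339  0.80692192  1.09527784] [-1.03110489  2.33242215 -1.10365103] 494.52369964184965 324.3563161921735 203.20803675645305
```

View pics/top0.png

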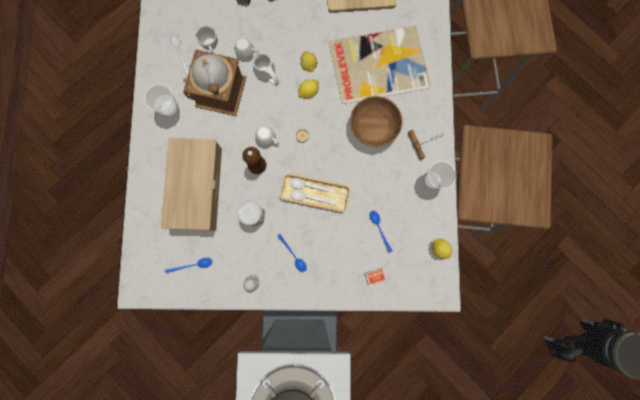

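View pics/scene0.png

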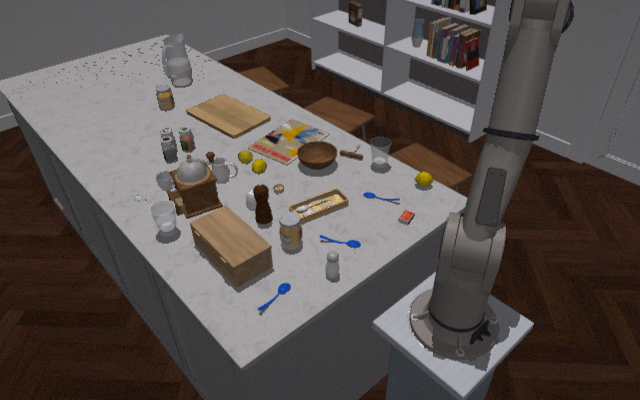

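The top view shows the tray at about (314,193), the mill at (254,160), the jar at (250,213) and the tea box front at column 217. The push runs toward image-left, which is roughly world +y. The matchbox (375,277) and tumbler (437,177) are on the tail side.

```bash
cat >> h.py <<'E'
def rect(P,win,zlo,zhi):
    m=np.zeros((400,640),bool); a,b,c,d=win; m[c:d,a:b]=1
    m&=(P[...,2]>zlo)&(P[...,2]<zhi); q=P[m][:,:2]
    (x,y),(w,h),a=cv2.minAreaRect((q*1000).astype(np.float32)); return len(q),np.round([x,y,w,h,a],1)
E
python3 - <<'E'
from h import *
P=np.load('top.npy')
I=cv2.imread('pics/top0.png')
print('table z',np.nanmedian(P[230:260,330:360,2]))
print('box',rect(P,(155,228,130,240),.08,.1))
for n,w,a,b in [('tray',(272,358,168,218),.014,.04),('jar',(235,268,198,232),.09,.115),('jarlow',(235,268,198,232),.02,.115),('mill',(238,270,143,178),.01,.16),('milltop',(238,270,143,178),.13,.16),('match',(360,390,262,290),.008,.03),('tumbler',(420,460,160,195),.02,.12),('salt',(240,262,272,295),.03,.12),('lemon',(430,455,235,262),.02,.07)]:
    print(n,rect(P,w,a,b))
# tray from colour
hsv=cv2.cvtColor(I,cv2.COLOR_BGR2HSV); print(hsv[193,283],hsv[207,330],hsv[193,314],hsv[300,300])
for px in [(283,193),(330,209),(345,200),(314,193),(298,184),(298,195)]: print(px,P[px[1],px[0]].round(4))
big=cv2.resize(I[130:260,150:350],None,fx=4,fy=4,interpolation=cv2.INTER_CUBIC); cv2.imwrite('pics/crop.png',big)
E
```

```text
table z 0.00028829384437933925
box (4450, array([621. , 294.2, 140.3, 254.3,  88.7]))
tray (481, array([610.2, -55.3, 199.9,  80.7,  78.9]))
jar (474, array([540.1, 122.8,  64. ,  63.7,  20.6]))
jarlow (553, array([540.8, 121.2,  63.9,  67.3,  22.9]))
mill (506, array([710.6, 114.7,  52.7,  92.8,  81.7]))
milltop (194, array([691.7, 119.4,  41.1,  40.1,   1. ]))
match (237, array([ 368.5, -234.6,   36.3,   53.2,   17.4]))
tumbler (630, array([ 653.5, -405.9,   79.2,   78.8,   50.2]))
salt (204, array([351.3, 118.2,  41. ,  36.1,  26.8]))
lemon (334, array([ 450.8, -421.8,   52.8,   57.1,   89.7]))
[ 24  68 217] [ 19  92 208] [ 24  70 223] [ 21  13 197]
(283, 193) [0.6072 0.0386 0.0062]
(330, 209) [ 0.5607 -0.1011  0.0139]
(345, 200) [ 0.5893 -0.1462  0.0044]
(314, 193) [ 0.609  -0.0535  0.0038]
(298, 184) [ 0.6351 -0.0054  0.0061]
(298, 195) [ 0.6018 -0.006   0.0068]
```

View pics/crop.png

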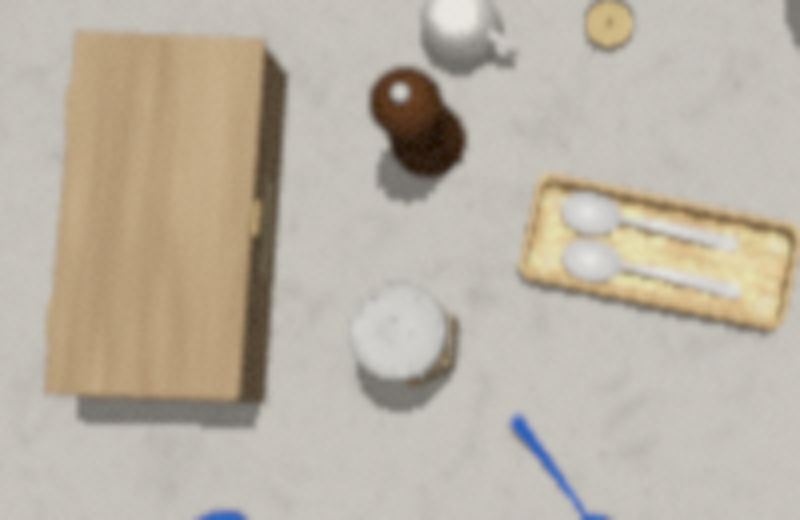

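The box axis (push direction) is at 88.7° and its middle line is near x≈617 mm. The tray centre is at (610,−55), yawed 78.9°. First I nudge the tail's −x side with closed fingers to square it, then push the tail with two spread fingers.

Call:
send_rows:
  deltas:
    - {"dx":17,"dy":33,"rz":4.4}
    - {"dx":34,"dy":67,"rz":8.8}
    - {"dx":50,"dy":100,"rz":13.2}
    - {"dx":67,"dy":133,"rz":17.6}
    - {"dx":84,"dy":167,"rz":22}
  jaw: 0

```text
$.deltas[0]: bad value
```

Call:
send_rows:
  deltas:
    - {"dx":17,"dy":33,"rz":4.4}
    - {"dx":34,"dy":67,"rz":8.8}
    - {"dx":50,"dy":100,"rz":13.2}
    - {"dx":67,"dy":133,"rz":17.6}
    - {"dx":84,"dy":167,"rz":22}

```text
$.deltas[0]: bad value
```

Call:
send_rows:
  deltas:
    - {"dx":17,"dy":33,"rz":4.4}
    - {"dx":34,"dy":67,"rz":8.8}
    - {"dx":50,"dy":100,"rz":13.2}
    - {"dx":67,"dy":133,"rz":17.6}
    - {"dx":84,"dy":167,"rz":22}

```text
$.deltas[0]: bad value
```

Call:
send_rows:
  deltas:
    - {"dz":-30}
    - {"dz":-70}
    - {"dz":-110}
    - {"dz":-140}
    - {"dz":-140}

```text
$.deltas[0]: bad value
```

Call:
send_rows:
  deltas:
    - {"dx":17,"dy":33,"dz":0,"rx":0,"ry":0,"rz":4.4}
    - {"dx":34,"dy":67,"dz":0,"rx":0,"ry":0,"rz":8.8}
    - {"dx":50,"dy":100,"dz":0,"rx":0,"ry":0,"rz":13.2}
    - {"dx":67,"dy":133,"dz":0,"rx":0,"ry":0,"rz":17.6}
    - {"dx":84,"dy":167,"dz":0,"rx":0,"ry":0,"rz":22}
  jaw: 0

```text
clock: 0.52
tcp_pos: [0.347, -0.4531, 0.2419]
orientation: [-2.901, -1.205, 0.001]
contact_force: [0.6, -0.4, 0.5]
grip_width: 0.0258
gripper_force: 0.0
```

Call:
send_rows:
  deltas:
    - {"dx":17,"dy":33,"dz":0,"rx":0,"ry":0,"rz":4.4}
    - {"dx":34,"dy":67,"dz":0,"rx":0,"ry":0,"rz":8.8}
    - {"dx":50,"dy":100,"dz":0,"rx":0,"ry":0,"rz":13.2}
    - {"dx":67,"dy":133,"dz":0,"rx":0,"ry":0,"rz":17.6}
    - {"dx":84,"dy":167,"dz":0,"rx":0,"ry":0,"rz":22}

```text
clock: 0.93
tcp_pos: [0.4309, -0.2862, 0.2421]
orientation: [-2.618, -1.736, 0.001]
contact_force: [0.4, -0.1, -0.2]
grip_width: 0.0001
gripper_force: 0.0
```

Call:
send_rows:
  deltas:
    - {"dx":17,"dy":33,"dz":0,"rx":0,"ry":0,"rz":4.4}
    - {"dx":34,"dy":67,"dz":0,"rx":0,"ry":0,"rz":8.8}
    - {"dx":50,"dy":100,"dz":0,"rx":0,"ry":0,"rz":13.2}
    - {"dx":67,"dy":133,"dz":0,"rx":0,"ry":0,"rz":17.6}
    - {"dx":84,"dy":167,"dz":0,"rx":0,"ry":0,"rz":22}

```text
clock: 1.35
tcp_pos: [0.5149, -0.1193, 0.2422]
orientation: [-2.239, -2.204, 0.001]
contact_force: [1.0, -0.3, -0.3]
grip_width: -0.0
gripper_force: 0.0
```

Call:
send_rows:
  deltas:
    - {"dx":0,"dy":0,"dz":-30,"rx":0,"ry":0,"rz":0}
    - {"dx":0,"dy":0,"dz":-70,"rx":0,"ry":0,"rz":0}
    - {"dx":0,"dy":0,"dz":-110,"rx":0,"ry":0,"rz":0}
    - {"dx":0,"dy":0,"dz":-140,"rx":0,"ry":0,"rz":0}
    - {"dx":0,"dy":0,"dz":-140,"rx":0,"ry":0,"rz":0}

```text
clock: 1.77
tcp_pos: [0.51, -0.1201, 0.0966]
orientation: [-2.235, -2.194, 0.01]
contact_force: [-1.5, -1.2, -0.0]
grip_width: 0.0002
gripper_force: 0.0
```

Call:
send_rows:
  deltas:
    - {"dx":0,"dy":0,"dz":-30,"rx":0,"ry":0,"rz":0}
    - {"dx":0,"dy":0,"dz":-60,"rx":0,"ry":0,"rz":0}
    - {"dx":0,"dy":0,"dz":-82,"rx":0,"ry":0,"rz":0}
    - {"dx":0,"dy":0,"dz":-82,"rx":0,"ry":0,"rz":0}
    - {"dx":0,"dy":0,"dz":-82,"rx":0,"ry":0,"rz":0}

```text
clock: 2.18
tcp_pos: [0.5149, -0.1208, 0.021]
orientation: [-2.242, -2.2, 0.001]
contact_force: [0.2, 0.5, 0.1]
grip_width: 0.0001
gripper_force: 0.0
```

Call:
send_rows:
  deltas:
    - {"dx":6,"dy":0,"dz":0,"rx":0,"ry":0,"rz":0}
    - {"dx":12,"dy":0,"dz":0,"rx":0,"ry":0,"rz":0}
    - {"dx":16,"dy":0,"dz":0,"rx":0,"ry":0,"rz":0}
    - {"dx":20,"dy":0,"dz":0,"rx":0,"ry":0,"rz":0}
    - {"dx":24,"dy":0,"dz":0,"rx":0,"ry":0,"rz":0}

```text
clock: 2.6
tcp_pos: [0.5399, -0.1209, 0.0212]
orientation: [2.242, 2.199, 0.001]
contact_force: [0.5, 0.9, -0.6]
grip_width: -0.0001
gripper_force: 0.0
```

Tips are about 10 mm up. Now a slow push to x≈0.560.

Call:
send_rows:
  deltas:
    - {"dx":4,"dy":0,"dz":0,"rx":0,"ry":0,"rz":0}
    - {"dx":8,"dy":0,"dz":0,"rx":0,"ry":0,"rz":0}
    - {"dx":12,"dy":0,"dz":0,"rx":0,"ry":0,"rz":0}
    - {"dx":16,"dy":0,"dz":0,"rx":0,"ry":0,"rz":0}
    - {"dx":19,"dy":0,"dz":0,"rx":0,"ry":0,"rz":0}

```text
clock: 3.02
tcp_pos: [0.5581, -0.1209, 0.0202]
orientation: [-2.243, -2.2, 0.0]
contact_force: [-0.6, -1.3, 0.1]
grip_width: -0.0001
gripper_force: 0.6
```

Call:
send_rows:
  deltas:
    - {"dx":0,"dy":0,"dz":0,"rx":0,"ry":0,"rz":0}
    - {"dx":-10,"dy":0,"dz":0,"rx":0,"ry":0,"rz":0}
    - {"dx":-30,"dy":0,"dz":0,"rx":0,"ry":0,"rz":0}
    - {"dx":-35,"dy":0,"dz":30,"rx":0,"ry":0,"rz":0}
    - {"dx":-35,"dy":0,"dz":60,"rx":0,"ry":0,"rz":0}

```text
clock: 3.43
tcp_pos: [0.5184, -0.1204, 0.0791]
orientation: [-2.238, -2.197, 0.006]
contact_force: [0.4, 0.3, 1.0]
grip_width: 0.0001
gripper_force: 0.0
```

Call:
send_rows:
  deltas:
    - {"dx":0,"dy":-30,"dz":0,"rx":0,"ry":0,"rz":0}
    - {"dx":0,"dy":-60,"dz":0,"rx":0,"ry":0,"rz":0}
    - {"dx":0,"dy":-80,"dz":0,"rx":0,"ry":0,"rz":0}
    - {"dx":0,"dy":-80,"dz":0,"rx":0,"ry":0,"rz":0}
    - {"dx":0,"dy":-80,"dz":0,"rx":0,"ry":0,"rz":0}
  jaw: 32

```text
clock: 3.85
tcp_pos: [0.5219, -0.2019, 0.0802]
orientation: [2.245, 2.197, -0.0]
contact_force: [0.0, 1.0, -0.3]
grip_width: 0.0323
gripper_force: 0.0
```

```bash
python3 - <<'E'
from h import *
o=r.get_obs(); print(o['clock'],o['tcp_pos'])
c=cam('top'); P=xyz(c); cv2.imwrite('pics/t1.png',c['frame'])
print('tray',rect(P,(272,358,168,218),.014,.04))
E
```

```text
3.85 [ 0.52191149 -0.20190454  0.0802365 ]
tray (468, array([619.3, -51.1, 200.2,  81. ,  85.3]))
```

View pics/t1.png

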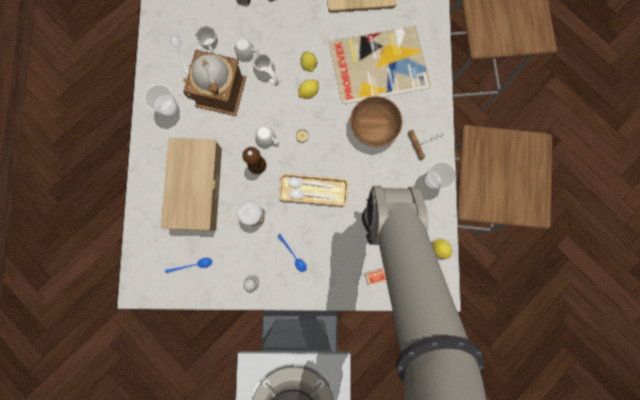

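The tray is now at (619,−51), yaw 85.3°. The two-finger push will square up the rest.

Call:
send_rows:
  deltas:
    - {"dx":31,"dy":0,"dz":0,"rx":0,"ry":0,"rz":0.5}
    - {"dx":62,"dy":2,"dz":0,"rx":0,"ry":0,"rz":1}
    - {"dx":94,"dy":3,"dz":0,"rx":0,"ry":0,"rz":1.3}
    - {"dx":94,"dy":3,"dz":-30,"rx":0,"ry":0,"rz":1.3}
    - {"dx":94,"dy":3,"dz":-50,"rx":0,"ry":0,"rz":1.3}

```text
clock: 4.32
tcp_pos: [0.6194, -0.1945, 0.0298]
orientation: [2.212, 2.229, 0.005]
contact_force: [-0.3, 0.5, -1.3]
grip_width: 0.032
gripper_force: 0.0
```

Call:
send_rows:
  deltas:
    - {"dx":0,"dy":0,"dz":-9,"rx":0,"ry":0,"rz":0}
    - {"dx":0,"dy":8,"dz":-9,"rx":0,"ry":0,"rz":0}
    - {"dx":0,"dy":16,"dz":-9,"rx":0,"ry":0,"rz":0}
    - {"dx":0,"dy":24,"dz":-9,"rx":0,"ry":0,"rz":0}
    - {"dx":0,"dy":30,"dz":-9,"rx":0,"ry":0,"rz":0}

```text
clock: 4.73
tcp_pos: [0.6177, -0.1656, 0.0229]
orientation: [2.215, 2.226, 0.003]
contact_force: [-0.4, 0.8, 0.4]
grip_width: 0.0322
gripper_force: 0.0
```

Call:
send_rows:
  deltas:
    - {"dx":0,"dy":5,"dz":0,"rx":0,"ry":0,"rz":0}
    - {"dx":0,"dy":10,"dz":0,"rx":0,"ry":0,"rz":0}
    - {"dx":0,"dy":14,"dz":0,"rx":0,"ry":0,"rz":0}
    - {"dx":-0.5,"dy":18,"dz":0,"rx":0,"ry":0,"rz":0}
    - {"dx":-0.5,"dy":22,"dz":0,"rx":0,"ry":0,"rz":0}

```text
clock: 5.15
tcp_pos: [0.6166, -0.1466, 0.0219]
orientation: [2.218, 2.223, 0.0]
contact_force: [0.2, -4.2, 1.9]
grip_width: 0.032
gripper_force: 1.9
```

```bash
python3 - <<'E'
from h import *
o=r.get_obs(); print(o['clock'],o['tcp_pos'],o['contact_force'])
c=cam('top'); P=xyz(c); cv2.imwrite('pics/t2.png',cv2.resize(c['frame'][130:260,150:400],None,fx=3,fy=3))
print('tray',rect(P,(266,342,168,218),.014,.03))
E
```

```text
5.15 [ 0.61662013 -0.14657941  0.0218692 ] [ 0.17874687 -4.21173116  1.9103369 ]
tray (436, array([616.7, -35.2, 198.7,  81. ,  86.5]))
```

View pics/t2.png

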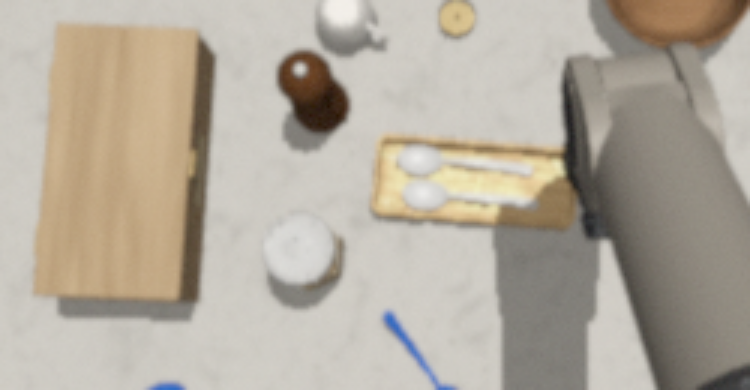

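Call:
send_rows:
  deltas:
    - {"dx":0,"dy":4,"dz":0,"rx":0,"ry":0,"rz":0}
    - {"dx":0,"dy":8,"dz":0,"rx":0,"ry":0,"rz":0}
    - {"dx":0,"dy":12,"dz":0,"rx":0,"ry":0,"rz":0}
    - {"dx":0,"dy":15,"dz":0,"rx":0,"ry":0,"rz":0}
    - {"dx":0,"dy":15,"dz":0,"rx":0,"ry":0,"rz":0}

```text
clock: 5.62
tcp_pos: [0.6162, -0.1294, 0.0212]
orientation: [-2.215, -2.226, -0.001]
contact_force: [1.0, -1.5, 1.7]
grip_width: 0.032
gripper_force: 0.8
```

```bash
cat >> h.py <<'E'
def edges(P,win):
    a,b,c,d=win; Q=P[c:d,a:b].reshape(-1,3); Q=Q[(Q[:,2]>.015)&(Q[:,2]<.029)]
    out=[]
    ys=np.arange(np.nanpercentile(Q[:,1],3)+.015,np.nanmax(Q[:,1])-.015,.004)
    lo=[];hi=[];yy=[]
    for y in ys:
        s=Q[abs(Q[:,1]-y)<.003]
        if len(s)>3: lo.append(s[:,0].min());hi.append(s[:,0].max());yy.append(y)
    for e in(lo,hi):
        p=np.polyfit(yy,e,1)
        res=np.array(e)-np.polyval(p,yy); k=abs(res)<.003; p=np.polyfit(np.array(yy)[k],np.array(e)[k],1)
        out.append((round(90-np.degrees(np.arctan(p[0])),1),round(1000*np.polyval(p,0),1),k.sum()))
    return 'lo,hi edge (yaw, x at y=0, n)',out,'head y',np.nanmax(Q[:,1]).round(4)
E
python3 - <<'E'
from h import *
o=r.get_obs(); print(o['clock'],o['tcp_pos'],o['contact_force'])
c=cam('top'); P=xyz(c)
print('tray',rect(P,(266,336,168,218),.014,.03)); print(edges(P,(266,334,168,218)))
E
```

```text
5.6167 [ 0.61620161 -0.1293764   0.0212025 ] [ 1.02866229 -1.53694889  1.67291673]
tray (428, array([613.5, -17.8, 198.3,  81. ,  88.1]))
('lo,hi edge (yaw, x at y=0, n)', [(np.float64(87.6), np.float64(574.7), np.int64(38)), (np.float64(88.1), np.float64(653.2), np.int64(38))], 'head y', np.float64(0.0815))
```

Tray at yaw ~88°, with edges at about x=579 and 657 where it meets the gap (576–663). It fits, so I push on.

Call:
send_rows:
  deltas:
    - {"dx":0.2,"dy":5,"dz":0,"rx":0,"ry":0,"rz":-0.5}
    - {"dx":0.4,"dy":10,"dz":0,"rx":0,"ry":0,"rz":-1}
    - {"dx":0.6,"dy":15,"dz":0,"rx":0,"ry":0,"rz":-1.5}
    - {"dx":0.8,"dy":20,"dz":0,"rx":0,"ry":0,"rz":-1.5}
    - {"dx":1,"dy":25,"dz":0,"rx":0,"ry":0,"rz":-1.5}

```text
clock: 6.08
tcp_pos: [0.6168, -0.1047, 0.021]
orientation: [-2.245, -2.196, 0.001]
contact_force: [0.3, -1.4, -1.2]
grip_width: 0.0321
gripper_force: 0.9
```

Call:
send_rows:
  deltas:
    - {"dx":0.1,"dy":5,"dz":0,"rx":0,"ry":0,"rz":0}
    - {"dx":0.3,"dy":10,"dz":0,"rx":0,"ry":0,"rz":0}
    - {"dx":0.4,"dy":15,"dz":0,"rx":0,"ry":0,"rz":0}
    - {"dx":0.6,"dy":20,"dz":0,"rx":0,"ry":0,"rz":0}
    - {"dx":0.7,"dy":25,"dz":0,"rx":0,"ry":0,"rz":0}

```text
clock: 6.5
tcp_pos: [0.6178, -0.0802, 0.0212]
orientation: [-2.246, -2.196, 0.0]
contact_force: [0.2, -1.8, -0.2]
grip_width: 0.0318
gripper_force: 0.7
```

```bash
python3 - <<'E'
from h import *
o=r.get_obs(); print(o['clock'],o['tcp_pos'],o['contact_force'])
c=cam('top'); P=xyz(c); cv2.imwrite('pics/t3.png',cv2.resize(c['frame'][130:260,150:400],None,fx=3,fy=3))
print(edges(P,(268,314,168,218)))
E
```

```text
6.5 [ 0.61783172 -0.08015383  0.02119925] [ 0.19108391 -1.79149422 -0.24932849]
('lo,hi edge (yaw, x at y=0, n)', [(np.float64(88.4), np.float64(573.2), np.int64(24)), (np.float64(88.8), np.float64(651.6), np.int64(24))], 'head y', np.float64(0.0828))
```

View pics/t3.png

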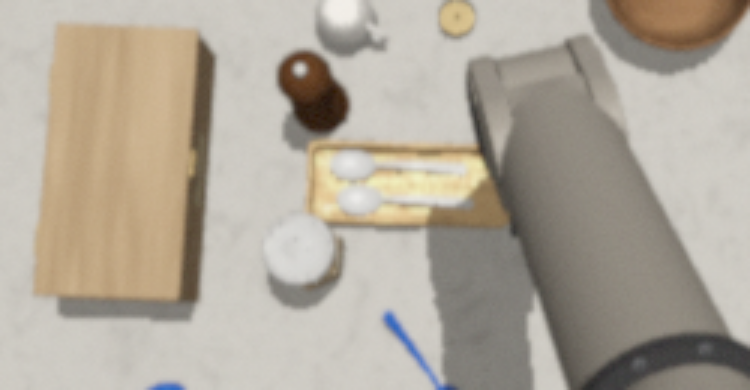

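The head is inside the gap and slightly nearer the jar. I'll bias toward the mill a little.

Call:
send_rows:
  deltas:
    - {"dx":0.3,"dy":5,"dz":0,"rx":0,"ry":0,"rz":-0.5}
    - {"dx":0.6,"dy":10,"dz":0,"rx":0,"ry":0,"rz":-1}
    - {"dx":0.9,"dy":15,"dz":0,"rx":0,"ry":0,"rz":-1}
    - {"dx":1.2,"dy":20,"dz":0,"rx":0,"ry":0,"rz":-1}
    - {"dx":1.5,"dy":25,"dz":0,"rx":0,"ry":0,"rz":-1}

```text
clock: 6.97
tcp_pos: [0.6195, -0.0553, 0.0213]
orientation: [2.265, 2.177, 0.0]
contact_force: [0.3, -1.7, 0.1]
grip_width: 0.0319
gripper_force: 0.9
```

Call:
send_rows:
  deltas:
    - {"dx":0.2,"dy":5,"dz":0,"rx":0,"ry":0,"rz":0}
    - {"dx":0.4,"dy":10,"dz":0,"rx":0,"ry":0,"rz":0}
    - {"dx":0.6,"dy":15,"dz":0,"rx":0,"ry":0,"rz":0}
    - {"dx":0.8,"dy":20,"dz":0,"rx":0,"ry":0,"rz":0}
    - {"dx":1,"dy":25,"dz":0,"rx":0,"ry":0,"rz":0}

```text
clock: 7.38
tcp_pos: [0.6205, -0.0303, 0.0213]
orientation: [2.266, 2.176, 0.0]
contact_force: [0.1, -2.7, -0.2]
grip_width: 0.0318
gripper_force: 1.0
```

```bash
python3 - <<'E'
from h import *
o=r.get_obs(); print(o['clock'],o['tcp_pos'],o['contact_force'])
c=cam('top'); P=xyz(c); cv2.imwrite('pics/t4.png',cv2.resize(c['frame'][130:260,150:400],None,fx=3,fy=3))
print(edges(P,(220,246,175,198)))
E
```

```text
7.3833 [ 0.62047703 -0.03034103  0.02133954] [ 0.05632843 -2.67175543 -0.21224194]Traceback (most recent call last):
  File "<stdin>", line 4, in <module>
  File "h.py", line 25, in edges
    p=np.polyfit(yy,e,1)
    raise TypeError("expected non-empty vector for x")
TypeError: expected non-empty vector for x
```

View pics/t4.png

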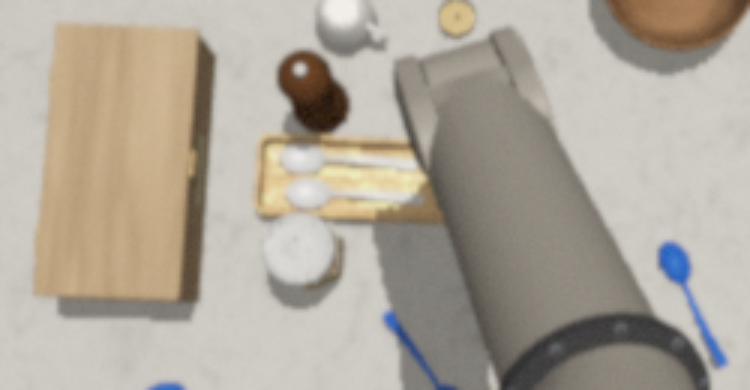

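Call:
send_rows:
  deltas:
    - {"dx":0.1,"dy":5,"dz":0,"rx":0,"ry":0,"rz":0.3}
    - {"dx":0.2,"dy":10,"dz":0,"rx":0,"ry":0,"rz":0.6}
    - {"dx":0.4,"dy":15,"dz":0,"rx":0,"ry":0,"rz":1}
    - {"dx":0.5,"dy":20,"dz":0,"rx":0,"ry":0,"rz":1}
    - {"dx":0.6,"dy":25,"dz":0,"rx":0,"ry":0,"rz":1}

```text
clock: 7.85
tcp_pos: [0.621, -0.0054, 0.0213]
orientation: [2.246, 2.196, -0.0]
contact_force: [0.2, -2.8, 0.1]
grip_width: 0.0316
gripper_force: 1.2
```

Call:
send_rows:
  deltas:
    - {"dx":0.1,"dy":4,"dz":0,"rx":0,"ry":0,"rz":0}
    - {"dx":0.2,"dy":8,"dz":0,"rx":0,"ry":0,"rz":0}
    - {"dx":0.3,"dy":12,"dz":0,"rx":0,"ry":0,"rz":0}
    - {"dx":0.4,"dy":15,"dz":0,"rx":0,"ry":0,"rz":0}
    - {"dx":0.4,"dy":17,"dz":0,"rx":0,"ry":0,"rz":0}

```text
clock: 8.27
tcp_pos: [0.6215, 0.0118, 0.0213]
orientation: [-2.246, -2.197, -0.0]
contact_force: [-0.5, -2.8, 0.8]
grip_width: 0.0322
gripper_force: 1.3
```

Call:
send_rows:
  deltas:
    - {"dx":0,"dy":1,"dz":0,"rx":0,"ry":0,"rz":0}
    - {"dx":0,"dy":2,"dz":0,"rx":0,"ry":0,"rz":0}
    - {"dx":0,"dy":3,"dz":0,"rx":0,"ry":0,"rz":0}

```text
clock: 8.52
tcp_pos: [0.6215, 0.0139, 0.0213]
orientation: [2.247, 2.196, -0.0]
contact_force: [0.2, -2.9, 0.8]
grip_width: 0.032
gripper_force: 1.4
```

Call:
send_rows:
  deltas:
    - {"dx":0,"dy":1,"dz":0,"rx":0,"ry":0,"rz":0}
    - {"dx":0,"dy":2,"dz":0,"rx":0,"ry":0,"rz":0}
    - {"dx":0,"dy":2.5,"dz":0,"rx":0,"ry":0,"rz":0}
    - {"dx":0,"dy":2.5,"dz":0,"rx":0,"ry":0,"rz":0}

```text
clock: 8.85
tcp_pos: [0.6215, 0.0169, 0.0213]
orientation: [-2.246, -2.196, -0.0]
contact_force: [-1.2, -1.8, 1.3]
grip_width: 0.0316
gripper_force: 1.1
```

Call:
send_rows:
  deltas:
    - {"dx":0,"dy":1,"dz":0,"rx":0,"ry":0,"rz":0}
    - {"dx":0,"dy":2,"dz":0,"rx":0,"ry":0,"rz":0}
    - {"dx":0,"dy":2,"dz":0,"rx":0,"ry":0,"rz":0}

```text
clock: 9.1
tcp_pos: [0.6215, 0.0191, 0.0213]
orientation: [-2.246, -2.196, -0.0]
contact_force: [0.6, -2.2, 1.6]
grip_width: 0.0321
gripper_force: 1.2
```

Call:
send_rows:
  deltas:
    - {"dx":0,"dy":1,"dz":0,"rx":0,"ry":0,"rz":0}
    - {"dx":0,"dy":2,"dz":0,"rx":0,"ry":0,"rz":0}
    - {"dx":0,"dy":2,"dz":0,"rx":0,"ry":0,"rz":0}

```text
clock: 9.35
tcp_pos: [0.6214, 0.02, 0.0213]
orientation: [2.246, 2.195, -0.001]
contact_force: [0.2, -5.3, 1.5]
grip_width: 0.0323
gripper_force: 2.3
```

```bash
python3 - <<'E'
from h import *
o=r.get_obs(); print(o['clock'],o['tcp_pos'],o['contact_force'])
c=cam('top'); P=xyz(c); cv2.imwrite('pics/t5.png',cv2.resize(c['frame'][130:260,150:400],None,fx=3,fy=3))
Q=P[170:205,205:290].reshape(-1,3);q=Q[(Q[:,2]>.017)&(Q[:,2]<.028)&(Q[:,0]>.60)&(Q[:,0]<.64)]
print('head y',np.sort(q[:,1])[-8:])
q=Q[(Q[:,2]>.03)&(Q[:,2]<.092)&(Q[:,0]>.595)&(Q[:,0]<.61)]; print('front y',np.sort(q[:,1])[:12])
E
```

```text
9.35 [0.62140869 0.02003001 0.02131409] [ 0.22643512 -5.2856263   1.49827069]
head y [0.22980829 0.22982505 0.22982723 0.22985118 0.22988181 0.22998902
 0.23005673 0.23062863]
front y [0.22644704 0.22758203 0.22769186 0.22807602 0.22850442 0.22853329
 0.2286325  0.22899531 0.22906707 0.22911181 0.22925545 0.22944813]
```

View pics/t5.png

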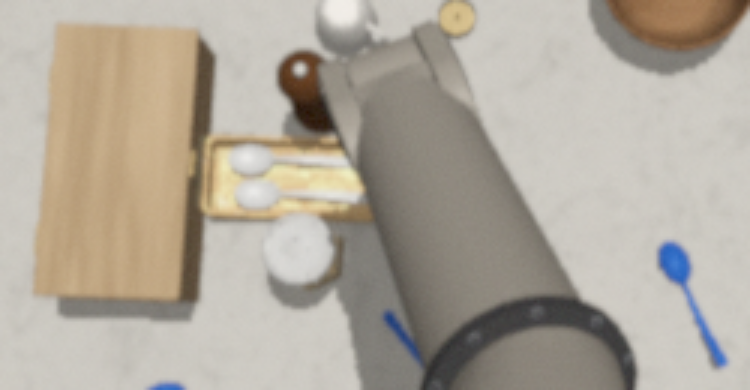

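The tray's head now meets the box front: the force has risen to 5 N and the head is at y≈0.230. Next I back off and lift clear.

Call:
send_rows:
  deltas:
    - {"dx":0,"dy":-5,"dz":0,"rx":0,"ry":0,"rz":0}
    - {"dx":0,"dy":-20,"dz":0,"rx":0,"ry":0,"rz":0}
    - {"dx":0,"dy":-45,"dz":0,"rx":0,"ry":0,"rz":0}
    - {"dx":0,"dy":-60,"dz":20,"rx":0,"ry":0,"rz":0}
    - {"dx":0,"dy":-75,"dz":55,"rx":0,"ry":0,"rz":0}

```text
clock: 9.82
tcp_pos: [0.6181, -0.0561, 0.073]
orientation: [-2.243, -2.191, 0.008]
contact_force: [0.2, -0.1, -0.0]
grip_width: 0.032
gripper_force: 0.0
```

Call:
send_rows:
  deltas:
    - {"dx":0,"dy":-30,"dz":20,"rx":0,"ry":0,"rz":0}
    - {"dx":0,"dy":-60,"dz":40,"rx":0,"ry":0,"rz":0}
    - {"dx":0,"dy":-75,"dz":60,"rx":0,"ry":0,"rz":0}
    - {"dx":0,"dy":-75,"dz":60,"rx":0,"ry":0,"rz":0}
    - {"dx":0,"dy":-75,"dz":60,"rx":0,"ry":0,"rz":0}

```text
clock: 10.23
tcp_pos: [0.6219, -0.131, 0.1373]
orientation: [2.248, 2.192, 0.003]
contact_force: [0.6, -0.1, 0.0]
grip_width: 0.032
gripper_force: 0.0
```

```bash
python3 - <<'E'
from h import *
o=r.get_obs(); print(o['clock'],o['tcp_pos'],o['contact_force'])
c=cam('top'); P=xyz(c); cv2.imwrite('pics/t6.png',cv2.resize(c['frame'][130:260,150:400],None,fx=3,fy=3))
Q=P[165:215,210:300].reshape(-1,3);q=Q[(Q[:,2]>.015)&(Q[:,2]<.029)&(Q[:,0]>.56)&(Q[:,0]<.68)]
t=q[q[:,1]<.08]; print('tail y',np.sort(q[:,1])[:5],'tail x',t[:,0].min(),t[:,0].max())
h=q[(q[:,1]>.16)&(q[:,1]<.222)]; print('head y',np.sort(q[:,1])[-4:],'x',h[:,0].min(),h[:,0].max())
E
```

```text
10.2333 [ 0.6218645 -0.13104    0.137259 ] [ 0.55663315 -0.1140585   0.04500412]
tail y [0.02938505 0.02938539 0.02939585 0.02943914 0.02944197] tail x 0.5756872269389364 0.6557877855151624
head y [0.23153354 0.23161476 0.2317032  0.23202299] x 0.5782864129452684 0.6577567119524582
```

View pics/t6.png

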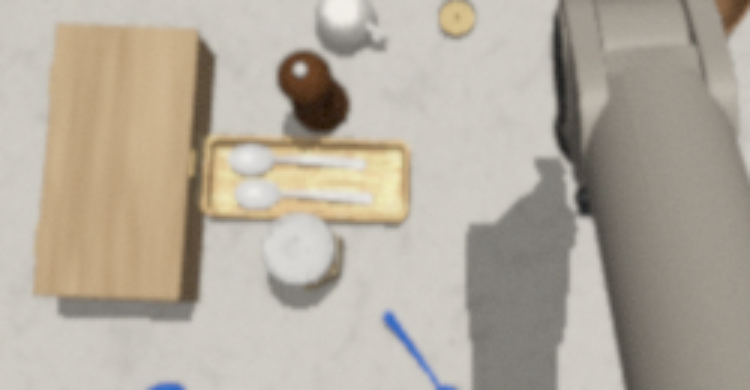

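The picture shows the tray square between the jar and mill with its head on the box front (column ~203), both spoons in it, and the hand clear.

```bash
python3 -c "
from bench import r
print(r.hand_in())"
```

```text
the job is handed in; nothing more can be done
None
```

I pushed the tray through the gap until its head met the tea box front. The last picture shows it square between the jar and the mill with both teaspoons in it and the hand clear. The job is handed in at about 10 s of the 61 s allowed; the hand-in gave back no verdict.

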